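# Wedge up a film rewind and hold it

### The job

The small film rewind on the bench has to be shimmed level before its clamp screws are tightened. Take the aluminium levelling wedge by its grip block, keep it flat on the bench and push its thin end under the free end (the nose) of the rewind's hinged foot until the nose just lifts off, about 3 mm above its rest, and finish holding the wedge there in the gripper for the colleague with the screwdriver. Let only the wedge do the lifting, do not jack the nose up to 8 mm or more, and leave the other things on the bench alone.

Things in the scene. Friction and masses are not known exactly. Their poses are not given: they have to be found in the camera images.
- rewind: Bed plate of the film rewind, fixed to the bench, 126 x 110 x 10 mm; it carries the hinged foot with post and 128 mm reel (up to 180 mm high, x = -14 to 114 mm). Origin on the bench surface, z up. Its x axis is the way the wedge must travel: from the nose (x = -95 mm) to the hinge (x = 100 mm). The plate begins at x = -20 mm: under the overhanging foot there is 75 mm of bare bench.
- rewind_foot (a joint): Hinge angle of the foot (rad): 0 = lying on the bed plate, grows as the nose rises (0.01 rad = 1.95 mm at the nose). It turns freely; gravity alone pulls it down, with about 2 to 5 N at the nose.
- nose (a point): Middle of the underside of the nose, the free edge of the foot: a grey level bar 110 mm long along the rewind's y, 10 mm thick, rounded (radius 5 mm). The point lies on the bar's lowest line, 10 mm above the bench when the foot is down. The foot plate behind it is 10 mm thick and 100 mm wide.
- wedge_grip (a point): Centre of the wedge's grip block, 34 (x) x 30 (y) x 50 mm (z), 25 mm above the flat underside. Loose aluminium wedge, 0.2 kg, upright on the bench. A 36 mm wide tongue runs from the block's +x face 90 mm along x to the thin tip, 107 mm from the block's centre; its top slopes evenly from 21 mm high at the block to 3 mm at the tip.
- wedge_tip (a point): Middle of the tip edge of the wedge, at the level of its underside; same axes as the grip block. The wedge first touches the nose with the tip about 34 mm past the nose's centre line; each further 5 mm lifts the nose 1 mm. The push needs up to about 15 N.
- tape_roll_c (a point): Bystander: roll of tape lying flat, 90 mm across, 24 mm high; its centre.
- black_case_c (a point): Bystander: flat black plastic case, 60 x 100 x 28 mm; its centre.
- bottle_c (a point): Bystander: small white bottle with a blue cap, 44 mm across, 100 mm high; its centre.
- shim_block_c (a point): Bystander: plain aluminium shim block without a taper, 50 x 30 x 30 mm; its centre.
There are look-alikes about, which are no part of the job. What is shaped like the part that bears wedge_grip but green or purple is not meant.

How it is judged (in metres and radians):
At the end, for the whole second after the job is handed in: Nose 1.5 to 5.5 mm above its rest, carried by the wedge (over 0.8 N), untouched by the robot; wedge thin end under the nose, flat on the bench (tilt under 0.06 rad, raised under 4 mm), within 0.35 rad of the rewind's x, still (under 10 mm/s), held in the fingers (over 2 N) (value of joint rewind_foot between 0.0077 and 0.0285 rad and contact force between wedge and rewind_foot above 0.8 N and contact force between the fingers and wedge above 2 N and contact force between each of the fingers, the arm and rewind_foot below 0.3 N and angle between wedge_tip's own z axis and vertical below 0.06 rad and height (world z) of wedge_grip below 0.029 m and angle between the x axis of rewind and the x axis of wedge_tip, either way round below 0.35 rad and x of wedge_tip in the frame of rewind above -0.09 m and linear speed of wedge below 0.01 m/s); the arm keeps its last pose, push and grip.
It fails at once if the nose jacked up 8 mm or more (value of joint rewind_foot above 0.041 rad).
It fails at once if the robot itself pushing or lifting the foot or reel (over 4 N) (contact force between any of the fingers, the arm and rewind_foot above 4 N).
It fails at once if a bystander moved by more than 25 mm (distance of any of tape_roll_c, black_case_c, bottle_c, shim_block_c from where it was at the start of the episode above 0.025 m).
It also fails if it takes over 42 s, if anything falls off the work surface, if the arm or the gripper's body presses on something with over 40 N, if the wrist force passes 120 N, or if a joint passes its speed limit or range.

### The arm

A 6-joint arm with a two-finger parallel gripper is mounted at the origin on the work surface. World frame = base frame: x ahead of the robot, y to its left, z up, the work surface at z = 0. Lengths are in mm, angles in rad, forces in N, time in s.
With the tool pointing down it reaches from about 325 to 925 mm from the base axis. Payload 3.1 kg.
Tool frame: the origin (TCP) lies midway between the tips of the shut fingers; the grasp point (between the pads) lies 19 mm behind it; z points along the fingers, y is the direction in which the jaws open and shut (so a half turn about z gives the same grasp; the last joint's range is limited). The gripper opens to 85 mm and grips with 20 to 120 N. Pads are 22 mm wide; open, the fingers measure 114 mm over their backs; the gripper's body (76 mm by 85 mm) begins 54 mm behind the grasp point. The pads swing forward as they close: fully open they stand 13 mm farther back than shut.
Start: joints at [-1.455, 0.217, 1.613, -0, 1.311, -0.112], TCP at [141.167, -608.86, 201.2] pointing down, gripper open.
Joint ranges: [-2.75, 2.75], [-0.78, 2.1], [0.31, 2.55], [-1.13, 4.27], [0.13, 2.63], [-2.58, 2.58]. Speed limits (rad/s): [2.79, 2.79, 3.14, 3.14, 3.14, 3.14].

### API

Orientations are given as a unit quaternion [w, x, y, z].
In Python, from rig import telemetry, read_camera, close_job gives the robot as it stands.
- The arm moves only by the shell command python3 -m jog 'ROWS' [FORCE]. ROWS is JSON, a list of rows, each an object with "twist": the turn, a rotation vector about the world's x, y, z in rad, a list of three; "translation": the shift along the world's x, y, z in m, a list of three; "claw": the closure, from 0 (fully open) to 1 (shut). In form: [{"twist": [ax, ay, az], "translation": [x, y, z], "claw": claw}, ...]. A call has 1 to 8 rows; each row is the pose to reach, as a shift and turn from the pose measured when the call began; what a row does not reach only later rows make up. A row lasts 1/10 s, in which the tool goes at most 50 mm and 8.59 degrees, less where a joint would pass 70% of its speed; a pose out of reach is approached as far as the arm can. A call with a gripper value outside its range is refused whole. The fingers move at their own pace and stop on an object; FORCE is the grip in N (left out, the last holds). Time passes only in rows, so rows that repeat a pose let the fingers close. It gives the time, the measured TCP pose, the force and the opening at its end, in the units of the state.
- telemetry.sense(): the state, without advancing time (a new reading comes with each control period).
- read_camera(name): name is "side" or "top" or "wrist"; returns a dict with "pixels" (480x640x3 uint8, blue, green, red), "depth" (480x640 float32, mm along the optical axis (not along the pixel's ray), 0 where there is no reading), "fx", "fy", "cx", "cy" (pixels), "world_to_cam" (4x4, takes a point from world to camera coordinates). Camera axes: x right, y down, z forward; pixel columns grow to the right and rows downward; lengths in mm; the calibration is good to about 2 mm. A picture is of the moment at which its call begins.
- close_job(): hands the job in, once; it reports no verdict.
The state is a dict: "clock": time; "q": joint angles; "joint_vel": joint speeds; "joint_efforts": joint torques, N m; "tcp_pos": TCP position; "ee_rot": TCP orientation; "wrist_force": force on the tool from outside, world axes, zero at the start; "torque": the same for the moment, N m; "gripper_width": opening from 0.0 (shut) to 1.0 (fully open).
Only numpy, scipy, OpenCV 4.12 (cv2) and the standard library are available. Lean on these libraries where they do the work, as an engineer would, in place of code of your own. Each camera call takes 0.05 s, during which the arm holds its last target.

## Working session

There is one attempt and no reset: what is moved stays moved. The work goes in short steps, Python scripts to look and compute and a shell command to move; the robot and the scene stay as the last step left them, time stands still between calls to the robot, and variables do not carry over. Pictures are saved under pics/ and viewed, and the job is handed in when it is done.

```bash
mkdir -p pics; ls; cat > h.py <<'E'
import numpy as np, cv2
from rig import telemetry, read_camera
def snap(n,f):
    c=read_camera(n); cv2.imwrite(f'pics/{f}.png',c['pixels']); np.savez(f'{f}.npz',**c); return c
def pw(c,u,v):
    u=np.asarray(u,float);v=np.asarray(v,float)
    d=c['depth'][v.astype(int),u.astype(int)].astype(float)
    P=np.stack([(u-c['cx'])/c['fx']*d,(v-c['cy'])/c['fy']*d,d,np.ones_like(d)],-1)
    return (P@np.linalg.inv(c['world_to_cam']).T)[...,:3]
def proj(c,p):
    q=c['world_to_cam']@np.append(p,1); return c['fx']*q[0]/q[2]+c['cx'],c['fy']*q[1]/q[2]+c['cy']
E
python3 - <<'E'
from h import *
print(telemetry.sense())
for n in('top','side','wrist'): snap(n,n+'0')
E
```

```text
pics
{'clock': 0.0, 'q': array([-1.45520749e+00,  2.17769779e-01,  1.61496686e+00,  3.10227474e-05,
        1.31131957e+00, -1.12235621e-01]), 'joint_vel': array([ 1.25234729e-03, -1.74288996e-03,  4.40168665e-04,  2.10172344e-04,
        1.96344597e-03,  4.01680355e-05]), 'joint_efforts': array([-1.02941405e-03, -3.96842587e+01, -3.03851151e+01, -3.63495283e-04,
        9.70497000e-03, -4.71945469e-06]), 'tcp_pos': array([ 141.06555796, -607.93565751,  199.8416067 ]), 'ee_rot': array([-1.23179932e-03,  9.93518715e-01,  1.13661975e-01,  1.29219822e-05]), 'wrist_force': array([-0.64637927,  0.03932586,  0.01355831]), 'torque': array([-0.00979736, -0.00153781, -0.020196  ]), 'gripper_width': 0.9968869513681176}
```

View pics/top0.png

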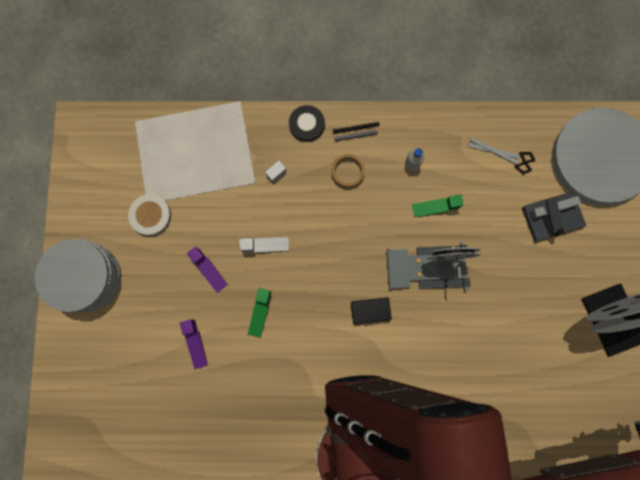

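View pics/side0.png

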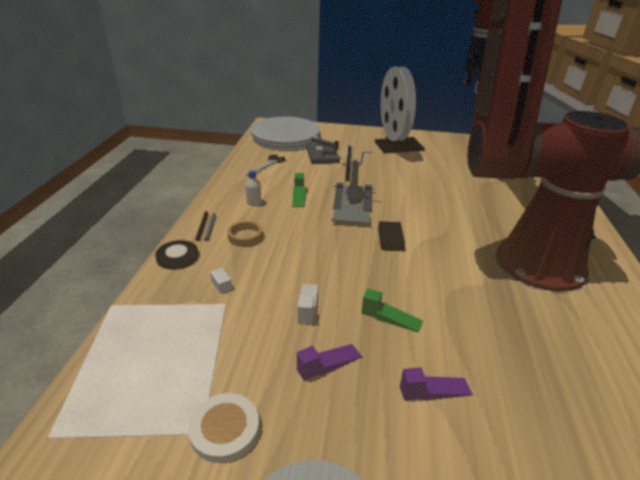

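View pics/wrist0.png

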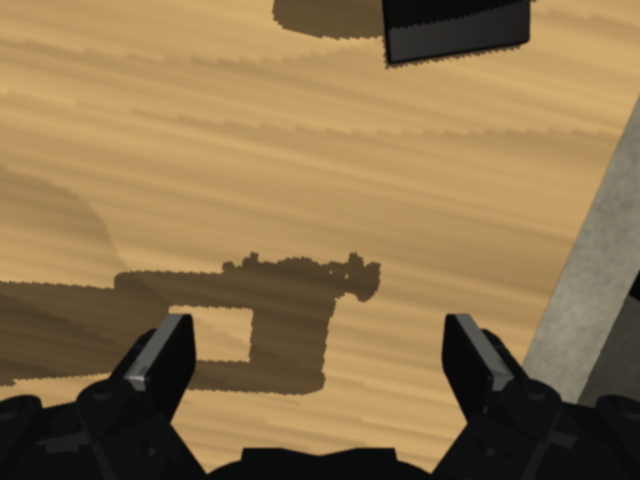

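```bash
python3 - <<'E'
from h import *
c=dict(np.load('top0.npz')); im=c['pixels']
a=cv2.resize(im[215:315,220:320],(400,400),interpolation=cv2.INTER_CUBIC)
b=cv2.resize(im[220:320,380:480],(400,400),interpolation=cv2.INTER_CUBIC)
cv2.imwrite('pics/crop0.png',np.hstack([a,b]))
cw=c['world_to_cam'];print(np.linalg.inv(cw).round(3),c['fx'])
for n,u,v in [('grip',247,244),('tongue',265,244),('tip',286,244),('noseL',392,253),('noseR',392,285),('foot',400,268),('case',371,311),('bottle',416,158),('ring',348,171),('shim',276,172),('tape',149,214),('tapeblk',307,124),('green',455,203),('greentip',416,209),('green2',263,297),('rewR',468,285)]:
    print(n,pw(c,[u],[v])[0].round(1))
E
```

```text
[[ 7.000000e-03 -9.880000e-01  1.570000e-01  3.412710e+02]
 [-1.000000e+00 -4.000000e-03  1.900000e-02  8.047200e+01]
 [-1.900000e-02 -1.570000e-01 -9.870000e-01  1.398358e+03]
 [ 0.000000e+00  0.000000e+00  0.000000e+00  1.000000e+00]] 527.9774564288203
grip [535.7 290.1  53.6]
tongue [541.1 247.9  17.8]
tip [543.2 193.2   5.1]
noseL [518.4 -87.   18.9]
noseR [434.3 -85.4  22.1]
foot [ 478.6 -106.8   22.5]
case [367.1 -30.1  25. ]
bottle [ 759.2 -145.8   76.1]
ring [745.3  27.3   3.3]
shim [733.9 221.   31.9]
tape [619.7 559.1  24.9]
tapeblk [872.9 139.8  20.8]
green [ 646.9 -249.4   46.9]
greentip [ 640.2 -155.3    2.2]
green2 [400.1 245.8  51.8]
rewR [ 435.9 -283.4   15.6]
```

View pics/crop0.png

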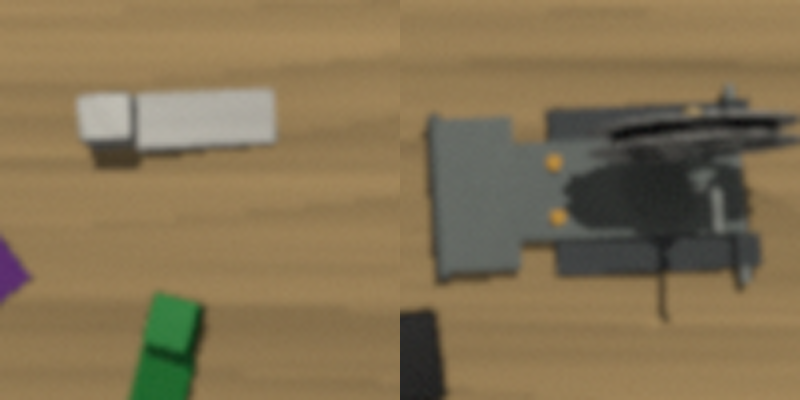

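The crop shows the silver tapered wedge: block at (247,245), thin tip at (289,244). The look-alikes are the green wedges at (263,297) and (455,203), the purple wedges at (195,255) and (188,328), and the untapered shim block at (276,172). I choose the silver one. The rewind's nose is its left edge, at u≈388, v 249–290. Next I measure both.

```bash
cat >> h.py <<'E'
def cloud(c,u0,u1,v0,v1):
    v,u=np.mgrid[v0:v1,u0:u1]; p=pw(c,u.ravel(),v.ravel()); return p[c['depth'][v.ravel(),u.ravel()]>0]
def rect(p):
    r=cv2.minAreaRect(p[:,:2].astype(np.float32)); return cv2.boxPoints(r).round(1).tolist(), np.round(r[0],1), np.round(r[1],1), round(r[2],2)
E
python3 - <<'E'
from h import *
c=dict(np.load('top0.npz'))
p=cloud(c,232,300,230,262)
b=p[p[:,2]>43]; print('block',len(b),rect(b))
for z0,z1 in((7,12),(12,17),(17,22)):
  t=p[(p[:,2]>z0)&(p[:,2]<z1)]; print(z0,len(t),rect(t))
t=p[(p[:,2]>3)&(p[:,2]<24)]
# edges of tongue by y slices
for y in range(195,270,10):
  s=t[abs(t[:,1]-y)<5]; s=s[s[:,2]>3+ (y-185)*.2-3]
  print(y,s[:,0].min().round(1),s[:,0].max().round(1),np.median(s[:,2]).round(1))
p=cloud(c,380,412,240,300)
f=p[(p[:,2]>12)&(p[:,2]<30)]; print('foot',len(f),rect(f), np.median(f[:,2]))
E
```

```text
block 160 ([[519.9000244140625, 311.29998779296875], [521.4000244140625, 277.20001220703125], [551.0999755859375, 278.3999938964844], [549.7000122070312, 312.6000061035156]], array([535.5, 294.9]), array([29.8, 34.2]), 2.4)
7 153 ([[492.8999938964844, 327.3999938964844], [503.70001220703125, 157.5], [583.5999755859375, 162.60000610351562], [572.7999877929688, 332.5]], array([538.2, 245. ]), array([ 80. , 170.3]), 3.65)
12 126 ([[517.9000244140625, 309.1000061035156], [524.7999877929688, 189.60000610351562], [561.0999755859375, 191.6999969482422], [554.2000122070312, 311.20001220703125]], array([539.5, 250.4]), array([ 36.3, 119.7]), 3.31)
17 106 ([[518.9000244140625, 281.5], [523.0999755859375, 222.10000610351562], [558.0999755859375, 224.60000610351562], [553.9000244140625, 284.0]], array([538.5, 253. ]), array([35.1, 59.6]), 3.98)
195 497.7 575.6 5.4
205 502.9 580.6 6.6
215 497.3 564.3 9.6
225 522.7 558.4 12.5
235 522.6 558.3 13.1
245 522.2 557.9 15.9
255 521.9 554.7 17.2
265 522.2 554.3 18.6
foot 918 ([[387.1000061035156, -126.4000015258789], [525.9000244140625, -146.5], [536.5, -73.0999984741211], [397.70001220703125, -53.0]], array([461.8, -99.7]), array([ 74.2, 140.3]), 81.75) 20.246670195194042
```

```bash
python3 - <<'E'
from h import *
c=dict(np.load('top0.npz'))
p=cloud(c,383,408,244,295)
f=p[(p[:,2]>15)&(p[:,2]<27)]
# nose edge per x slice
xs=[];ys=[]
for x in range(415,535,8):
  s=f[abs(f[:,0]-x)<4]
  if len(s)>5: xs.append(x);ys.append(s[:,1].max()); print(x,len(s),s[:,1].max().round(1),np.median(s[:,2]).round(1))
print(np.polyfit(xs,ys,1))
for y in range(-125,-70,8):
  s=f[abs(f[:,1]-y)<4]
  if len(s):print(y,s[:,0].min().round(1),s[:,0].max().round(1))
# subpixel via image: nose corners
for u,v in [(388.2,249.4),(410,249.4),(390,289.5),(410,288)]:
  K=np.linalg.inv(c['world_to_cam']); d=K[:3,:3]@np.array([(u-c['cx'])/c['fx'],(v-c['cy'])/c['fy'],1]); o=K[:3,3]; print(u,v,(o+d*(17-o[2])/d[2]).round(1))
E
```

```text
423 7 -78.0 17.9
431 57 -75.2 19.9
439 52 -75.2 20.1
447 56 -75.4 21.0
455 58 -75.5 20.2
463 57 -75.7 20.8
471 56 -75.5 21.4
479 61 -73.5 19.9
487 60 -73.6 20.2
495 62 -73.6 20.8
503 62 -73.8 21.0
511 62 -73.2 20.1
519 63 -70.8 20.2
527 46 -71.7 20.4
[ 4.87394603e-02 -9.74788615e+01]
-125 429.4 529.2
-117 429.2 526.5
-109 429.1 526.9
-101 429.0 526.0
-93 429.3 526.7
-85 424.2 526.2
-77 423.9 529.4
388.2 249.4 [528.2 -77.4  17. ]
410 249.4 [ 528.4 -134.7   17. ]
390 289.5 [423.  -80.6  17. ]
410 288 [ 427.1 -132.6   17. ]
```

Nose edge slope is about 0.045, so the rewind and wedge headings agree at about (0.045, -1). The nose centre is at about (477, -79) and the block centre at about (535.5, 295). The jaws need to lie along world x, a yaw of +1.39.

```bash
python3 -m jog '[{"twist":[0,0,0.14],"translation":[0.018,0.041,0.02],"claw":0},{"twist":[0,0,0.28],"translation":[0.036,0.082,0.04],"claw":0},{"twist":[0,0,0.42],"translation":[0.054,0.123,0.06],"claw":0},{"twist":[0,0,0.56],"translation":[0.072,0.164,0.06],"claw":0},{"twist":[0,0,0.70],"translation":[0.090,0.205,0.06],"claw":0},{"twist":[0,0,0.84],"translation":[0.108,0.246,0.06],"claw":0},{"twist":[0,0,0.98],"translation":[0.126,0.287,0.06],"claw":0},{"twist":[0,0,1.12],"translation":[0.144,0.328,0.06],"claw":0}]' 80
```

```text
clock: 0.95
tcp_pos: [285.3, -278.3, 259.9]
ee_rot: [-0.001, 0.78, 0.626, -0.0]
wrist_force: [0.6, 0.7, -0.0]
gripper_width: 1.002
```

```bash
python3 -m jog '[{"twist":[0,0,0.07],"translation":[0.018,0.041,0],"claw":0},{"twist":[0,0,0.14],"translation":[0.036,0.082,0],"claw":0},{"twist":[0,0,0.20],"translation":[0.054,0.123,0],"claw":0},{"twist":[0,0,0.27],"translation":[0.072,0.164,0],"claw":0},{"twist":[0,0,0.27],"translation":[0.090,0.205,0],"claw":0},{"twist":[0,0,0.27],"translation":[0.108,0.246,0],"claw":0},{"twist":[0,0,0.27],"translation":[0.126,0.287,0],"claw":0},{"twist":[0,0,0.27],"translation":[0.144,0.328,0],"claw":0}]'
python3 -m jog '[{"twist":[0,0,0],"translation":[0.02,0.041,0],"claw":0},{"twist":[0,0,0],"translation":[0.04,0.082,-0.01],"claw":0},{"twist":[0,0,0],"translation":[0.06,0.123,-0.03],"claw":0},{"twist":[0,0,0],"translation":[0.08,0.164,-0.06],"claw":0},{"twist":[0,0,0],"translation":[0.095,0.205,-0.08],"claw":0},{"twist":[0,0,0],"translation":[0.106,0.225,-0.09],"claw":0},{"twist":[0,0,0],"translation":[0.106,0.225,-0.09],"claw":0}]'
python3 - <<'E'
from h import *
c=snap('wrist','wrist1'); s=telemetry.sense(); print(s['tcp_pos'],s['ee_rot'],s['q'],c['fx'],c['world_to_cam'].round(3))
p=cloud(c,0,640,0,480)
b=p[(p[:,2]>46)&(p[:,2]<55)&(abs(p[:,0]-535)<45)&(abs(p[:,1]-295)<45)]; print(len(b),rect(b))
E
```

```text
clock: 1.75
tcp_pos: [429.5, 51.7, 259.8]
ee_rot: [-0.0, 0.688, 0.725, -0.0]
wrist_force: [0.5, -0.5, 0.5]
gripper_width: 1.001
clock: 2.45
tcp_pos: [534.3, 278.8, 166.2]
ee_rot: [-0.002, 0.687, 0.727, -0.002]
wrist_force: [-0.1, -0.6, -0.3]
gripper_width: 0.998
[534.41344326 277.37258766 167.62178791] [-0.00122231  0.68748683  0.72619223 -0.00228321] [3.62109305e-01 2.02432225e-01 1.69560099e+00 2.23053214e-04
 1.24873473e+00 3.07293429e-01] 426.5797528953121 [[ 9.98000e-01  5.50000e-02 -6.00000e-03 -5.48045e+02]
 [ 5.50000e-02 -9.51000e-01  3.04000e-01  2.06317e+02]
 [ 1.10000e-02 -3.04000e-01 -9.53000e-01  4.24420e+02]
 [ 0.00000e+00  0.00000e+00  0.00000e+00  1.00000e+00]]
2042 ([[520.2999877929688, 307.20001220703125], [522.7999877929688, 272.79998779296875], [552.0999755859375, 274.8999938964844], [549.5999755859375, 309.29998779296875]], array([536.2, 291.1]), array([29.4, 34.4]), 4.12)
```

View pics/wrist1.png

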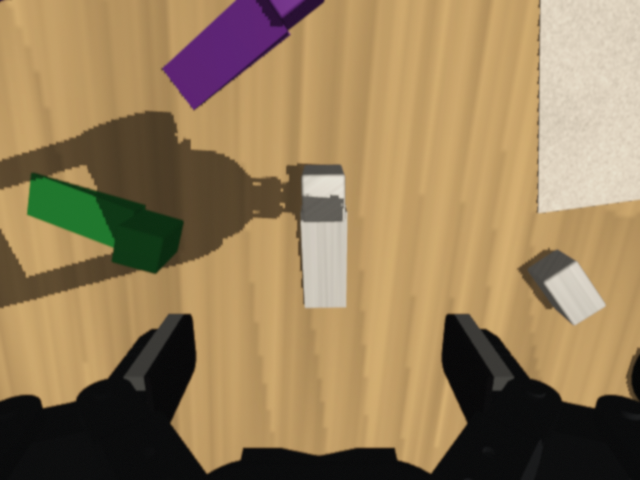

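The wrist view shows the silver wedge, block top at (323,190) and tip at (325,307), aligned with the jaws. I descend on it.

```bash
python3 -m jog '[{"twist":[0,0,0.01],"translation":[0.002,0.015,-0.03],"claw":0},{"twist":[0,0,0.01],"translation":[0.002,0.015,-0.065],"claw":0},{"twist":[0,0,0.01],"translation":[0.002,0.015,-0.1],"claw":0},{"twist":[0,0,0.01],"translation":[0.002,0.015,-0.125],"claw":0},{"twist":[0,0,0.01],"translation":[0.002,0.015,-0.145],"claw":0},{"twist":[0,0,0.01],"translation":[0.002,0.015,-0.157],"claw":0},{"twist":[0,0,0.01],"translation":[0.002,0.015,-0.157],"claw":0}]' 80
```

```text
clock: 3.2
tcp_pos: [535.0, 290.9, 9.4]
ee_rot: [-0.002, 0.684, 0.729, -0.004]
wrist_force: [-0.5, -0.5, 0.4]
gripper_width: 1.002
```

```bash
python3 -m jog '[{"twist":[0,0,0],"translation":[0.001,0.001,0],"claw":0.3},{"twist":[0,0,0],"translation":[0.001,0.001,0],"claw":0.5},{"twist":[0,0,0],"translation":[0.001,0.001,0],"claw":0.65},{"twist":[0,0,0],"translation":[0.001,0.001,0],"claw":0.8},{"twist":[0,0,0],"translation":[0.001,0.001,0],"claw":1},{"twist":[0,0,0],"translation":[0.001,0.001,0],"claw":1},{"twist":[0,0,0],"translation":[0.001,0.001,0],"claw":1},{"twist":[0,0,0],"translation":[0.001,0.001,0],"claw":1}]' 80
python3 - <<'E'
from h import *
c=snap('wrist','wrist2');c=snap('side','side2'); s=telemetry.sense(); print(s)
E
```

```text
clock: 4.0
tcp_pos: [537.0, 292.6, 11.0]
ee_rot: [-0.001, 0.684, 0.729, -0.003]
wrist_force: [-1.1, -0.2, 6.0]
gripper_width: 0.321
{'clock': 4.1, 'q': array([3.83994227e-01, 4.15140591e-01, 1.75362481e+00, 3.57123868e-04,
       9.79074514e-01, 3.19867077e-01]), 'joint_vel': array([-0.000798  , -0.00062402,  0.00046763,  0.00077465,  0.00147323,
        0.00048519]), 'joint_efforts': array([-4.19562142e-01, -3.87806690e+01, -2.29935926e+01, -1.28495735e-01,
       -2.89678294e-01, -1.59899663e-02]), 'tcp_pos': array([537.0725507 , 292.6100741 ,  10.98958565]), 'ee_rot': array([-0.0014462 ,  0.68414449,  0.7293398 , -0.00277262]), 'wrist_force': array([-1.37564453, -0.18709029,  6.59141295]), 'torque': array([-0.00171892,  0.18170241, -0.03648599]), 'gripper_width': 0.3170954245275283}
```

View pics/wrist2.png

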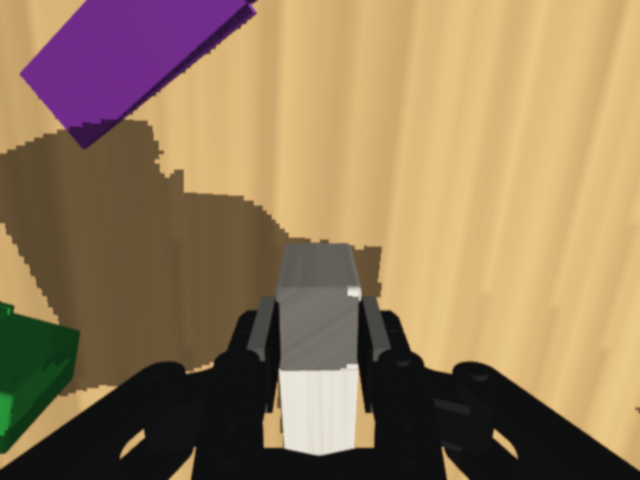

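View pics/side2.png

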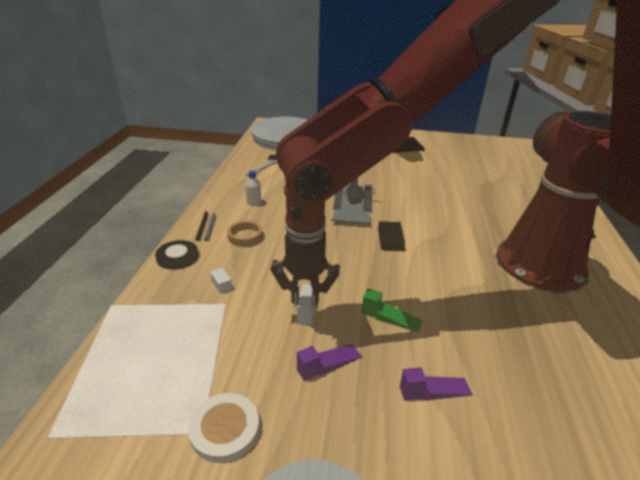

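Wrist and side views show the block held between the pads, block at (320,330) in the wrist view. I slide it along the bench to just in front of the nose.

```bash
python3 -m jog '[{"twist":[0,0,0],"translation":[-0.006,-0.02,0],"claw":1},{"twist":[0,0,0],"translation":[-0.014,-0.05,0],"claw":1},{"twist":[0,0,0],"translation":[-0.025,-0.09,0],"claw":1},{"twist":[0,0,0],"translation":[-0.036,-0.13,0],"claw":1},{"twist":[0,0,0],"translation":[-0.047,-0.17,0],"claw":1},{"twist":[0,0,0],"translation":[-0.058,-0.21,0],"claw":1},{"twist":[0,0,0],"translation":[-0.066,-0.237,0],"claw":1},{"twist":[0,0,0],"translation":[-0.066,-0.237,0],"claw":1}]' 80
python3 -m jog '[{"twist":[0,0,0],"translation":[0,0,0],"claw":1}]' 80
python3 - <<'E'
from h import *
c=snap('top','top3');c=snap('wrist','wrist3');c=snap('side','side3'); s=telemetry.sense(); print(s['tcp_pos'],s['wrist_force'],s['ee_rot'])
im=[cv2.imread(f'pics/{n}3.png') for n in('top','side')]
cv2.imwrite('pics/c3.png',np.hstack([cv2.resize(im[0][200:330,300:480],(400,289)),cv2.resize(im[1][140:280,270:450],(400,289),interpolation=cv2.INTER_CUBIC)]))
E
```

```text
clock: 4.9
tcp_pos: [470.1, 52.8, 11.0]
ee_rot: [-0.001, 0.685, 0.728, -0.003]
wrist_force: [0.9, 0.4, -1.0]
gripper_width: 0.323
clock: 5.0
tcp_pos: [470.1, 52.6, 11.1]
ee_rot: [-0.001, 0.686, 0.728, -0.003]
wrist_force: [1.0, 1.6, -0.1]
gripper_width: 0.319
[470.18892151  53.0422405   10.98812226] [-0.87902026 -1.80840139  0.50878961] [-0.00105655  0.68497028  0.72856062 -0.00374324]
```

View pics/c3.png

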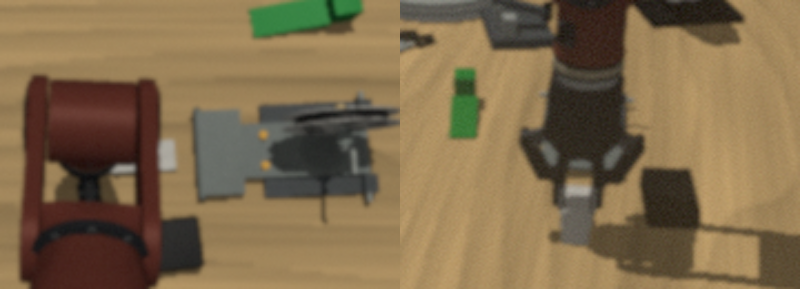

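View pics/wrist3.png

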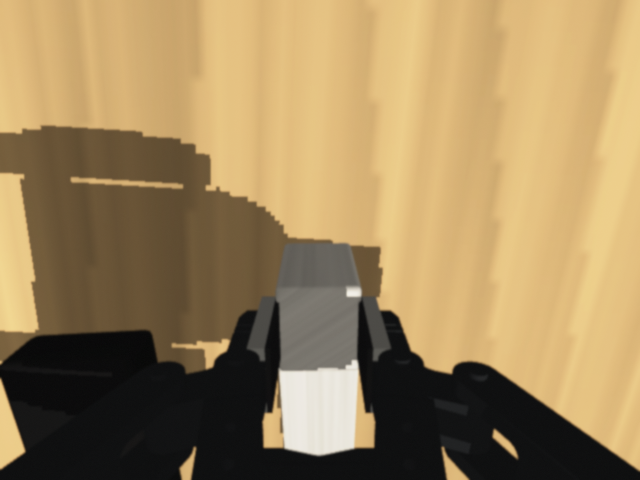

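```bash
python3 - <<'E'
from h import *
c=dict(np.load('top3.npz'))
def ray(u,v,z):
  K=np.linalg.inv(c['world_to_cam']); d=K[:3,:3]@np.array([(u-c['cx'])/c['fx'],(v-c['cy'])/c['fy'],1]); o=K[:3,3]; return (o+d*(z-o[2])/d[2]).round(1)
g=c['pixels'].astype(int)
for v in (266,268,270,272,274): print(v,g[v,370:396].sum(1).tolist())
print(g[255:285,376].sum(1).tolist())
p=cloud(c,345,400,290,330); k=p[(p[:,2]>18)&(p[:,2]<34)];print('case',k.min(0),k.max(0))
p=cloud(c,383,408,244,295); f=p[(p[:,2]>15)&(p[:,2]<27)]
for x in range(431,530,16):
  s=f[abs(f[:,0]-x)<8]; print(x,s[:,1].max().round(1))
E
```

```text
266 [218, 350, 457, 492, 504, 502, 501, 491, 451, 393, 373, 372, 370, 375, 365, 353, 292, 227, 237, 289, 318, 323, 320, 323, 325, 326]
268 [229, 379, 472, 498, 499, 497, 495, 487, 446, 400, 371, 363, 364, 368, 369, 356, 300, 229, 232, 289, 316, 328, 326, 326, 323, 319]
270 [205, 327, 445, 487, 491, 497, 498, 487, 459, 412, 376, 368, 361, 369, 363, 363, 336, 281, 238, 281, 315, 324, 322, 322, 322, 319]
272 [210, 329, 437, 495, 511, 504, 507, 498, 472, 421, 376, 362, 366, 370, 363, 362, 348, 280, 244, 277, 308, 323, 323, 326, 322, 322]
274 [201, 330, 447, 502, 508, 510, 504, 502, 475, 427, 379, 369, 369, 370, 366, 368, 351, 288, 236, 264, 301, 319, 324, 319, 325, 322]
[348, 337, 337, 345, 355, 361, 379, 426, 478, 502, 504, 501, 501, 495, 496, 498, 501, 507, 511, 504, 475, 391, 331, 354, 375, 378, 371, 365, 367, 368]
case [339.14539067 -79.28363785  19.63462139] [400.63129576 -29.33132296  33.96036056]
431 -75.1
447 -75.2
463 -75.2
479 -73.4
495 -73.7
511 -73.2
527 -71.1
```

```bash
python3 - <<'E'
from h import *
c=dict(np.load('top3.npz'))
def ray(u,v,z):
  K=np.linalg.inv(c['world_to_cam']); d=K[:3,:3]@np.array([(u-c['cx'])/c['fx'],(v-c['cy'])/c['fy'],1]); o=K[:3,3]; return (o+d*(z-o[2])/d[2]).round(1)
print('tip',ray(378.7,268.8,3), 'nose edge',ray(387,268.8,15),'wedge sides',ray(376,262,4),ray(376,275.7,4),'nose corners',ray(388.2,249.4,15),ray(390,289.5,15))
print(telemetry.sense()['tcp_pos'])
E
```

```text
tip [478.2 -53.2   3. ] nose edge [477.1 -73.8  15. ] wedge sides [496.1 -46.2   4. ] [459.8 -45.8   4. ] nose corners [528.5 -77.7  15. ] [423.1 -80.9  15. ]
[470.18892151  53.0422405   10.98812226]
```

```bash
python3 -m jog '[{"twist":[0,0,0],"translation":[0,-0.01,0],"claw":1},{"twist":[0,0,0],"translation":[0.001,-0.022,0],"claw":1},{"twist":[0,0,0],"translation":[0.001,-0.034,0],"claw":1},{"twist":[0,0,0],"translation":[0.002,-0.044,0],"claw":1},{"twist":[0,0,0],"translation":[0.002,-0.05,0],"claw":1},{"twist":[0,0,0],"translation":[0.002,-0.052,0],"claw":1},{"twist":[0,0,0],"translation":[0.002,-0.052,0],"claw":1}]' 80
python3 -m jog '[{"twist":[0,0,0],"translation":[0,-0.002,0],"claw":1},{"twist":[0,0,0],"translation":[0,-0.004,0],"claw":1},{"twist":[0,0,0],"translation":[0,-0.004,0],"claw":1},{"twist":[0,0,0],"translation":[0,-0.004,0],"claw":1}]' 80
python3 -m jog '[{"twist":[0,0,0],"translation":[0,-0.002,0],"claw":1},{"twist":[0,0,0],"translation":[0,-0.005,0],"claw":1},{"twist":[0,0,0],"translation":[0,-0.005,0],"claw":1},{"twist":[0,0,0],"translation":[0,-0.005,0],"claw":1}]' 80
python3 - <<'E'
from h import *
s=telemetry.sense(); print(s['tcp_pos'],s['wrist_force'])
E
```

```text
clock: 5.85
tcp_pos: [472.3, 0.2, 11.0]
ee_rot: [-0.001, 0.685, 0.728, -0.004]
wrist_force: [0.8, -0.0, -0.6]
gripper_width: 0.322
clock: 6.25
tcp_pos: [472.2, -3.8, 11.0]
ee_rot: [-0.001, 0.685, 0.729, -0.004]
wrist_force: [0.3, 0.5, 0.4]
gripper_width: 0.32
clock: 6.65
tcp_pos: [472.2, -8.3, 11.0]
ee_rot: [-0.001, 0.685, 0.728, -0.004]
wrist_force: [0.1, 6.2, 1.9]
gripper_width: 0.326
[472.17875072  -8.26575471  11.00616744] [0.11122869 6.1853598  1.9440525 ]
```

```bash
python3 -m jog '[{"twist":[0,0,0],"translation":[0,-0.002,0],"claw":1},{"twist":[0,0,0],"translation":[0,-0.004,0],"claw":1},{"twist":[0,0,0],"translation":[0,-0.006,0],"claw":1},{"twist":[0,0,0],"translation":[0,-0.006,0],"claw":1}]' 80
python3 - <<'E'
from h import *
c=snap('top','top4');b=snap('side','side4');s=telemetry.sense(); print(s['tcp_pos'],s['wrist_force'],s['ee_rot'])
c0=dict(np.load('top3.npz'))
for n,a in(('before',c0),('now',c)):
  p=cloud(a,386,408,246,290); f=p[(p[:,2]>13)&(p[:,2]<32)]
  for lo,hi in((-90,-76),(-110,-92),(-130,-112)):
    q=f[(f[:,1]>lo)&(f[:,1]<hi)]; print(n,lo,len(q),q[:,2].mean().round(2))
cv2.imwrite('pics/c4.png',np.hstack([cv2.resize(c['pixels'][200:330,300:480],(400,289)),cv2.resize(b['pixels'][120:260,280:460],(400,289),interpolation=cv2.INTER_CUBIC)]))
E
```

```text
clock: 7.05
tcp_pos: [472.0, -13.0, 11.0]
ee_rot: [-0.002, 0.686, 0.728, -0.003]
wrist_force: [-0.5, 7.3, 1.4]
gripper_width: 0.318
[472.01661985 -13.03407639  11.02780184] [0.20817599 7.44541115 2.02931753] [-0.00192231  0.6855222   0.72804316 -0.00296242]
before -90 214 20.16
before -110 257 20.36
before -130 218 20.21
now -90 5 18.84
now -110 0 nan
now -130 137 21.01<stdin>:7: RuntimeWarning: Mean of empty slice.
  ret = ret.dtype.type(ret / rcount)
```

View pics/c4.png

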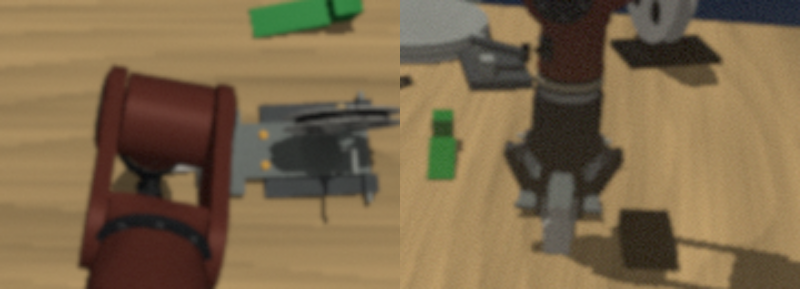

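The top view shows the wedge under the nose, though the arm hides the nose edge. The foot plate (y≈-120) is up 0.8 mm, so about 1 mm at the nose. I push about 9 mm more.

```bash
python3 -m jog '[{"twist":[0,0,0],"translation":[0,-0.002,0],"claw":1},{"twist":[0,0,0],"translation":[0,-0.004,0],"claw":1},{"twist":[0,0,0],"translation":[0,-0.006,0],"claw":1},{"twist":[0,0,0],"translation":[0,-0.008,0],"claw":1},{"twist":[0,0,0],"translation":[0,-0.010,0],"claw":1},{"twist":[0,0,0],"translation":[0,-0.010,0],"claw":1},{"twist":[0,0,0],"translation":[0,-0.010,0],"claw":1}]' 80
python3 - <<'E'
from h import *
c=snap('top','top5');b=snap('side','side5');w=snap('wrist','wrist5');s=telemetry.sense(); print(s['tcp_pos'],s['wrist_force'],s['ee_rot'],s['gripper_width'])
c0=dict(np.load('top0.npz'));c3=dict(np.load('top3.npz'));c4=dict(np.load('top4.npz'))
for n,a in(('0',c0),('3',c3),('4',c4),('now',c)):
  p=cloud(a,386,415,246,290); f=p[(p[:,2]>13)&(p[:,2]<32)&(p[:,0]>440)&(p[:,0]<515)]
  for lo,hi in((-122,-114),(-130,-122),(-140,-130)):
    q=f[(f[:,1]>lo)&(f[:,1]<hi)]; print(n,lo,len(q),np.median(q[:,2]).round(2) if len(q) else '',q[:,2].mean().round(2) if len(q) else '')
E
```

```text
clock: 7.85
tcp_pos: [471.7, -21.8, 11.0]
ee_rot: [-0.003, 0.686, 0.728, -0.002]
wrist_force: [0.0, 7.1, 2.8]
gripper_width: 0.32
[471.7906098  -21.78986215  11.03293244] [0.1337816  6.95426689 2.7679144 ] [-0.0028838   0.6858164   0.7277653  -0.00228356] 0.3178280399355051
0 -122 86 20.06 19.94
0 -130 87 20.53 20.57
0 -140 94 19.89 20.11
3 -122 85 20.49 20.64
3 -130 89 20.43 20.67
3 -140 96 20.39 20.51
4 -122 49 21.9 21.43
4 -130 87 21.04 21.35
4 -140 96 20.83 20.7
now -122 0  
now -130 15 24.27 24.43
now -140 87 22.03 22.04
```

View pics/wrist5.png

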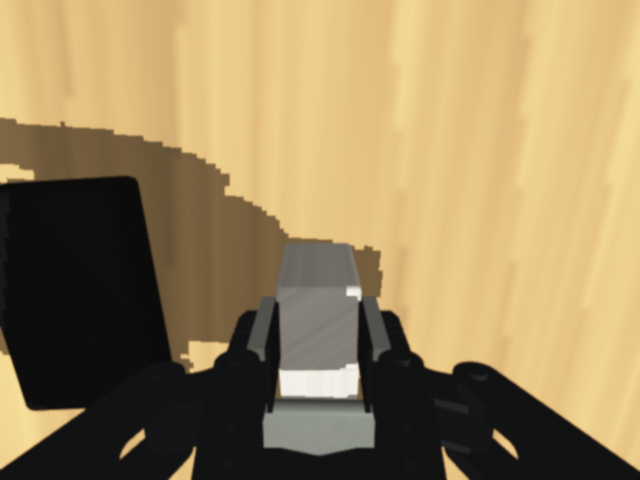

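The wrist view shows the block seated in the pads unchanged, with the nose bar ahead at (320,425) clear of the fingers. I hold briefly and check the pose is steady.

```bash
python3 -m jog '[{"twist":[0,0,0],"translation":[0,-0.001,0],"claw":1},{"twist":[0,0,0],"translation":[0,-0.001,0],"claw":1},{"twist":[0,0,0],"translation":[0,-0.001,0],"claw":1},{"twist":[0,0,0],"translation":[0,-0.001,0],"claw":1},{"twist":[0,0,0],"translation":[0,-0.001,0],"claw":1},{"twist":[0,0,0],"translation":[0,-0.001,0],"claw":1}]' 80
python3 - <<'E'
from h import *
for i in range(4):
  s=telemetry.sense(); print(s['clock'],s['tcp_pos'],s['wrist_force'],abs(s['joint_vel']).max())
  c=read_camera('top')
a=dict(np.load('top0.npz'))
v,u=np.mgrid[246:290,386:465]
P=pw(a,u.ravel(),v.ravel());Q=pw(c,u.ravel(),v.ravel())
m=(P[:,2]>17)&(P[:,2]<24)&(abs(P[:,0]-478)<38)&(abs(Q[:,2]-P[:,2])<8)
d=(Q-P)[m,2]; y=P[m,1]
for lo in range(-270,-115,15):
  k=(y>lo)&(y<=lo+15); 
  if k.sum()>20: print(lo+7,k.sum(),d[k].mean().round(2), 'implied nose lift',(d[k].mean()*195/(lo+7+79+195)).round(2))
n0=[(371,311),(416,158),(276,172),(149,214)]
for q in n0: print(q,pw(a,[q[0]],[q[1]])[0].round(),pw(c,[q[0]],[q[1]])[0].round())
E
```

```text
clock: 8.6
tcp_pos: [471.8, -21.7, 11.0]
ee_rot: [-0.003, 0.686, 0.728, -0.002]
wrist_force: [-0.1, 7.5, 1.6]
gripper_width: 0.325
8.6 [471.78461959 -21.7249708   11.03675186] [-0.14951386  7.52116398  1.6483398 ] 0.0019422290676452928
8.65 [471.74459644 -21.7103515   11.01051083] [-0.13177918  7.80201494  1.6595045 ] 0.0024572284248583908
8.7 [471.74216837 -21.6976117   11.00764789] [-0.3452003   6.46173557  1.31391681] 0.001908638627209604
8.75 [471.76184898 -21.71508107  11.02576552] [-0.94116902  6.7895952   1.32621667] 0.0017657030152016654
-263 45 -0.95 implied nose lift -16.87
-248 28 -0.84 implied nose lift -6.31
-203 46 1.48 implied nose lift 4.06
-188 93 0.55 implied nose lift 1.24
-173 101 1.01 implied nose lift 1.96
-158 101 1.29 implied nose lift 2.17
-143 119 1.48 implied nose lift 2.21
-128 34 1.54 implied nose lift 2.06
(371, 311) [367. -30.  25.] [358.   8. 502.]
(416, 158) [ 759. -146.   76.] [ 759. -146.   78.]
(276, 172) [734. 221.  32.] [733. 221.  34.]
(149, 214) [620. 559.  25.] [621. 562.  17.]
```

The depth change implies 2.1–2.5 mm and the travel 3.1 mm, so I add a small nudge (+0.6 mm) to centre it.

```bash
python3 -m jog '[{"twist":[0,0,0],"translation":[0,-0.002,0],"claw":1},{"twist":[0,0,0],"translation":[0,-0.004,0],"claw":1},{"twist":[0,0,0],"translation":[0,-0.004,0],"claw":1},{"twist":[0,0,0],"translation":[0,-0.004,0],"claw":1},{"twist":[0,0,0],"translation":[0,-0.004,0],"claw":1},{"twist":[0,0,0],"translation":[0,-0.004,0],"claw":1},{"twist":[0,0,0],"translation":[0,-0.004,0],"claw":1}]' 80
python3 - <<'E'
from h import *
a=dict(np.load('top0.npz'));v,u=np.mgrid[246:290,386:465];P=pw(a,u.ravel(),v.ravel());R=[]
for i in range(4):
  s=telemetry.sense(); print(s['tcp_pos'].round(2),s['wrist_force'].round(1))
  Q=pw(read_camera('top'),u.ravel(),v.ravel())
  m=(P[:,2]>17)&(P[:,2]<24)&(abs(P[:,0]-478)<38)&(abs(Q[:,2]-P[:,2])<8)&(P[:,1]>-180)&(P[:,1]<-125)
  R.append(np.median((Q-P)[m,2]*195/(P[m,1]+79+195)))
print('nose lift',np.round(R,2)); snap('side','side6')
E
```

```text
clock: 9.5
tcp_pos: [471.6, -24.5, 11.0]
ee_rot: [-0.004, 0.686, 0.727, -0.001]
wrist_force: [-0.5, 7.3, 1.5]
gripper_width: 0.322
[471.6  -24.49  11.03] [-0.5  7.3  1.5]
[471.61 -24.51  11.03] [-0.5  8.2  2. ]
[471.61 -24.5   11.03] [-0.4  7.5  2.4]
[471.59 -24.51  11.02] [-0.7  6.5  2.7]
nose lift [2.84 3.15 3.05 2.52]
```

View pics/side6.png

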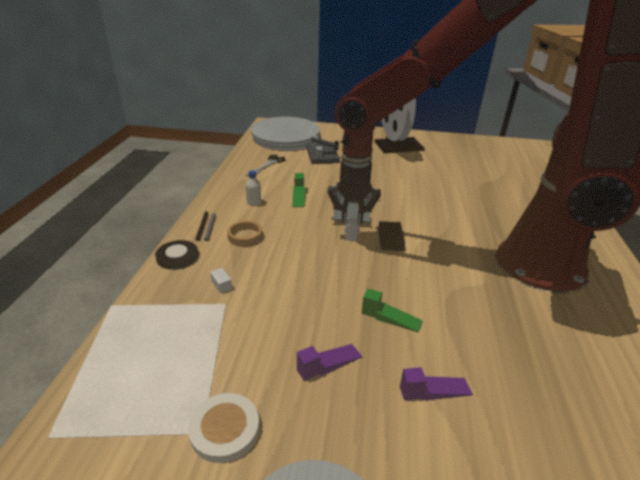

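The nose lift now measures about 2.9 mm and the arm is steady. The side view shows the wedge held at (352,222), with the case (391,236), bottle, tape and shim where they were. I hand in.

```bash
python3 -c "
from rig import close_job
print(close_job())"
```

```text
the job is handed in; nothing more can be done
None
```

I took the silver wedge by its grip block, slid it flat along the bench and pushed its thin end under the nose. I handed the job in at about 10 s, with the gripper holding the wedge there at 80 N.

- **Nose lift:** four depth readings just before hand-in gave 2.5–3.15 mm. Wedge travel past first contact (18 mm at TCP y = -24.5) gives about 3.6 mm. The two disagree by roughly 0.7 mm, but both lie within 1.5–5.5 mm. The arm hid the nose edge itself from the top camera, so the depth figure is scaled from the foot plate behind it.
- **Steadiness and force:** the TCP drifted less than 0.1 mm over the last readings. The push reaction was about 7 N and the tool height was unchanged. I did not measure the wedge-to-foot force, the grip force at the pads or the wedge tilt directly.
- **Bystanders:** the last side picture shows the tape roll, case, bottle and shim block where they were at the start. One depth check on the case failed because the arm was in front of it, so I judged the case by eye. The tape reading differed by 8 mm in height at one pixel; I took that as edge noise.

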